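# Find the rocking jar lid and press it home

## Task

One of the four jar lids in the wooden caddy is not pressed on properly. Press lightly near the edge of one lid after another until you find the one that rocks, then press that lid slowly and firmly in the middle until it is fully down on its jar and no longer loose. Use only the fingertips: do not pull any lid up or press with brute force, and leave the other things on the counter where they are.

Things in the scene. Friction and masses are not known exactly. Their poses are not given: they have to be found in the camera images.
- caddy: fixed dark wooden tray, 244x244x50 mm, with brass corner plates and a brass pull on its front side, holding four identical white jars (90 mm across) with wooden lids in two rows of two. Origin: centre of its underside, on the counter. Its x axis points to the back row, y to its left, z up.
- lid_1_top (a point): centre of the top face of the back left lid, at x 56, y 56 mm in the caddy's frame; z is the lid's normal. A flat light-wood disc 96 mm across, 20 mm high, with a dark dot 22 mm across in the middle of its top and a black seal round its lower edge. All four tops start level, 104 mm above the counter; neither height nor look tells which is loose, and it may be any of the four.
- lid_2_top (a point): centre of the top face of the back right lid, at x 56, y -56 mm in the caddy's frame; z is the lid's normal. Same lid as the back left one. A seated lid bears on its jar's rim (90 mm across) and does not give. The loose one has 4 mm of air under it.
- lid_3_top (a point): centre of the top face of the front left lid, at x -56, y 56 mm in the caddy's frame; z is the lid's normal. Same lid as the back left one. When the loose lid is pressed with 1 to 3 N near its edge (28 to 40 mm from the centre) that side tips down 2 to 4 mm (about 0.09 rad) until it meets the rim; let go, it springs level, still loose (a long or hard press there also sinks the whole lid a little).
- lid_4_top (a point): centre of the top face of the front right lid, at x -56, y -56 mm in the caddy's frame; z is the lid's normal. Same lid as the back left one. In the middle the loose lid sinks straight down 4 mm, slowly, as its seal is tight: 5 mm/s at 5 N, 10 mm/s at 10 N, 15 mm/s at 15 N (go no faster than 20 mm/s). It stays where it is left; home, it is lower than the others, as that jar sits lower in the caddy.
- tongs_a: bystander, loose: bare steel tongs, 187x51x17 mm. Origin: centre of its underside.
- card_terminal: bystander, loose: dark card terminal with keys, 163x74x36 mm. Origin: centre of its underside.
- ribbon_gold: bystander, loose: reel of gold ribbon, 74x86x20 mm. Origin: centre of its underside.
- ink_pad: bystander, loose: closed dark blue ink pad tin, 61x91x17 mm. Origin: centre of its underside.
- rubber_stamp: bystander, loose: rubber stamp with black knob handle on a wood block, 32x44x71 mm. Origin: centre of its underside.
- choc_bar: bystander, loose: chocolate bar in a turquoise wrapper, 80x187x11 mm. Origin: centre of its underside.

How it is judged (in metres and radians):
On the way, in this order (a step that is already met when the one before it is completed fails the run):
1. the loose lid is rocked by a press near its edge, before it is pressed down (angle between any of lid_1_top, lid_2_top, lid_3_top, lid_4_top's own z axis and vertical above 0.05 rad and z of each of lid_1_top, lid_2_top, lid_3_top, lid_4_top in the frame of caddy above 0.1025 m), for 0.05 s.
2. the loose lid is down on its jar (z of any of lid_1_top, lid_2_top, lid_3_top, lid_4_top in the frame of caddy below 0.101 m), for 0.1 s.
At the end, for the whole second after the job is handed in: the loose lid's centre is at least 3 mm lower than it started (4 mm is fully home) and stays there, and all four lids lie level within 0.025 rad (z of any of lid_1_top, lid_2_top, lid_3_top, lid_4_top in the frame of caddy below 0.101 m and angle between each of lid_1_top, lid_2_top, lid_3_top, lid_4_top's own z axis and vertical below 0.025 rad); the robot touches nothing.
It fails at once if a lid is pulled up more than 2 mm (z of any of lid_1_top, lid_2_top, lid_3_top, lid_4_top in the frame of caddy above 0.106 m).
It fails at once if a lid is pressed with brute force (over 80 N) (contact force between any of the fingers, the arm and lid_1 above 80 N or contact force between any of the fingers, the arm and lid_2 above 80 N or contact force between any of the fingers, the arm and lid_3 above 80 N or contact force between any of the fingers, the arm and lid_4 above 80 N).
It fails at once if a bystander is moved more than 20 mm (distance of any of tongs_a, card_terminal, ribbon_gold, ink_pad, rubber_stamp, choc_bar from where it was at the start of the episode above 0.02 m).
It also fails if it takes over 56 s, if anything falls off the work surface, if the arm or the gripper's body presses on something with over 40 N, if the wrist force passes 120 N, or if a joint passes its speed limit or range.

## Robot

A 7-joint arm with a two-finger parallel gripper is mounted at the origin on a cart in front of the work surface, level with it; the furniture and walls round the work are solid. World frame = base frame: x ahead of the robot, y to its left, z up, the work surface at z = 0. Lengths are in mm, angles in rad, forces in N, time in s.
With the tool pointing down it reaches from about 400 to 875 mm from the base axis. Payload 4.4 kg.
Tool frame: the origin (TCP) lies on the centre line of the jaws, within the pads' length; the fingertips stand 25 mm ahead of it and the grasp point (between the pads) lies 6 mm ahead of it (ctrl.finger_overhang is the distance from the TCP to the fingertips, in mm); z points along the fingers, y is the line along which they close (so a half turn about z gives the same grasp; the last joint's range is limited). The gripper opens to 85 mm and grips with 20 to 120 N. Pads are 22 mm wide; open, the fingers measure 114 mm over their backs; the gripper's body (76 mm by 85 mm) begins 54 mm behind the grasp point. The pads swing forward as they close: fully open they stand 13 mm farther back than shut.
Start: joints at [1.088, 0.628, 0.038, 1.517, -0.027, 0.996, -0.02], TCP at [263.171, -594.356, 256.313] pointing down, gripper open.
Joint ranges: [-3.06, 3.06], [-0.37, 2.12], [-1.25, 1.32], [0.18, 2.47], [-1.1, 4.24], [0.23, 1.98], [-2.94, 2.94]. Speed limits (rad/s): [2.57, 2.57, 3.14, 3.14, 3.14, 3.14, 3.14].

## Interface

Orientations are given as [roll, pitch, yaw] about the fixed x, y, z axes, in that order (R = Rz(yaw) Ry(pitch) Rx(roll)).
In Python, from cell import ctrl gives the robot as it stands. The module is installed in compiled form; this text tells all that it offers.
- The arm moves only by the tool play_rows, never from a script. Its argument "targets" is a list of rows, each a list of 5 numbers: the closure, from 0 (fully open) to 1 (shut), then the shift along the tool's x, y, z in cm, then the turn about the tool's z in degrees. In form: [[gripper, dx, dy, dz, spin], ...]. A call has 1 to 10 rows; each row is the pose to reach, as a shift and turn from the pose commanded when the call began, along the tool's axes at that moment; what a row does not reach only later rows make up. A row lasts 1/10 s, in which the tool goes at most 50 mm and 8.59 degrees, less where a joint would pass 70% of its speed; a pose out of reach is approached as far as the arm can. A call with a gripper value outside its range is refused whole. The fingers move at their own pace and stop on an object; the grip force is fixed at half the most. Time passes only in rows, so rows that repeat a pose let the fingers close. It gives the time, the measured TCP pose, the force, the opening and the grip force at its end, in the units of the state.
- ctrl.read_state(): the state, without advancing time (a new reading comes with each control period).
- ctrl.get_image(name): name is "side" or "top" or "wrist"; returns (picture, depth): 420x560x3 uint8, red, green, blue; 420x560 float32, mm along the optical axis (not along the pixel's ray), 0 where there is no reading.
- ctrl.calibration(name): a dict with "vfov" (degrees; the focal length in pixels is half the picture's height over the tangent of half this angle, whatever the lens; pixels are square), "cx", "cy" (the principal point, pixels), "extrinsics" (4x4, takes a point from camera to world coordinates); the wrist camera has in their place "mount" (4x4, takes a point from camera to tool coordinates, whose origin is the TCP and whose axes are the flange's). Camera axes: x right, y down, z forward; pixel columns grow to the right and rows downward; lengths in mm; the calibration is good to about 2 mm. A picture is of the moment at which its call begins: read the wrist's pose just before it. calibration takes no time and is no camera call.
- ctrl.finish_job(): hands the job in; it is judged then, once.
Trained networks look in the newest picture that a camera, given by its name, has taken for a name from the list of things; names that differ only in an ending like _2 or _b are one class to them, and where a whole thing is asked for, a point or a joint stands for the part that bears it (a point fixed in the world has none). Each returns a list of dicts, best first, with "confidence" (0 to 1); they miss things now and then, are a little off and sometimes report something else, mostly with a low value. They report only what shows in the picture. A call takes as long as a camera call.
- ctrl.search_frame(camera, name): "bbox" ([left, top, right, bottom] in pixels, round what is visible of it).
- ctrl.trace(camera, name): "pixels" (420x560 bool, what is visible of it) and "bbox" ([left, top, right, bottom] in pixels, round what is visible of it).
The state is a dict: "clock": time; "qpos": joint angles; "qd": joint speeds; "tau": joint torques, N m; "eef_pos": TCP position; "tool_rot": TCP orientation; "force": force on the tool from outside, world axes, zero at the start; "torque": the same for the moment, N m; "width": finger opening in mm; "gripper_force": force on a finger pad.
Only numpy, scipy, OpenCV 4.12 (cv2) and the standard library are available. Lean on these libraries where they do the work, as an engineer would, in place of code of your own. Each camera call takes 0.05 s, during which the arm holds its last target. There are 200 camera calls.

## Working session

There is one attempt and no reset: what is moved stays moved. The work goes in short steps, Python scripts to look and compute and a tool call to move; the robot and the scene stay as the last step left them, time stands still between calls to the robot, and variables do not carry over. Pictures are saved under pics/ and viewed, at most 10 in all, crops included, and the job is handed in when it is done.

Besides the shell and the picture viewer there is one more tool, called after "Emit:" by a JSON object that holds its "name" and its "arguments", one argument or row to a line. play_rows: Moves the arm, as the interface text tells. Its arguments: {"type":"object","properties":{"targets":{"type":"array"}},"required":["targets"]}

```bash
mkdir -p pics; cat > h.py <<'E'
import numpy as np, cv2
from cell import ctrl
def K(n):
    c=ctrl.calibration(n); return c, 210/np.tan(np.radians(c["vfov"])/2)
def world(n,u,v,d,T=None):
    c,f=K(n); T=np.array(c["extrinsics"]) if T is None else T
    p=np.array([(u-c["cx"])/f*d,(v-c["cy"])/f*d,d,1]); return (T@p)[:3]
E
python3 - <<'E'
from h import *
s=ctrl.read_state(); print({k:np.round(s[k],3) for k in("clock","eef_pos","tool_rot","force","width")}, ctrl.finger_overhang)
for n in("top","side"):
    im,d=ctrl.get_image(n); cv2.imwrite(f"pics/{n}0.png",im[:,:,::-1]); np.save(f"{n}_d.npy",d)
    for k in("caddy","lid_1_top"):
        for r in ctrl.trace(n,k):
            m=r["pixels"]&(d>0); v,u=np.nonzero(m)
            c,f=K(n); dd=d[v,u]; P=np.c_[(u-c["cx"])/f*dd,(v-c["cy"])/f*dd,dd,np.ones(len(u))]@np.array(c["extrinsics"]).T
            q=P[P[:,2]>95] if k[0]=="l" else P
            print(n,k,r["confidence"],r["bbox"],np.median(P[:,:3],0).round(1),((np.min(q,0)+np.max(q,0))/2)[:3].round(1) if len(q) else 0)
E
```

```text
{'clock': np.float64(0.0), 'eef_pos': array([ 262.942, -593.801,  255.391]), 'tool_rot': array([-3.14 ,  0.   ,  0.417]), 'force': array([-1.307,  0.191, -0.606]), 'width': np.float64(85.733)} 25.0
top caddy 0.66 [248.0, 158.3, 347.9, 261.6] [516.8 -40.1  98.4] [525.7 -42.   54.1]
top lid_1_top 0.71 [257.2, 187.7, 287.9, 221.8] [532.3  37.3 104.1] [532.9  37.2 104.8]
side caddy 0.7 [241.4, 191.2, 334.3, 255.8] [503.2  10.   50.7] [ 528.  -124.9  -13.5]
side caddy 0.66 [293.6, 205.8, 319.9, 223.5] [436.   -9.3 102.3] [438.  -30.3  94. ]
side lid_1_top 0.98 [263.3, 208.4, 289.7, 223.1] [524.9  52.9 102.3] [526.9  39.1 102.3]
side lid_1_top 0.38 [174.9, 290.9, 239.9, 307.8] [625.3 422.9   8.9] [651.1 600.  111.7]
```

```bash
python3 - <<'E'
from h import *
im=cv2.imread("pics/top0.png"); d=np.load("top_d.npy")
c,f=K("top"); v,u=np.mgrid[:420,:560]; P=np.stack([(u-c["cx"])/f*d,(v-c["cy"])/f*d,d,np.ones_like(d)],-1)@np.array(c["extrinsics"]).T
m=((P[...,2]>96)&(P[...,2]<112)&(d>0)&(abs(P[...,0]-520)<180)&(abs(P[...,1]+40)<180)).astype(np.uint8)
n,l,st,ce=cv2.connectedComponentsWithStats(m)
for i in range(1,n):
    if st[i,4]>100:
        q=P[l==i]; print(st[i],ce[i].round(1),q[:,:3].mean(0).round(1),((q.min(0)+q.max(0))/2)[:3].round(1))
cv2.imwrite("pics/a.png",cv2.resize(im[100:340,140:460],(800,600),interpolation=cv2.INTER_CUBIC))
E
```

```text
[287 169  30  31 720] [301.6 183.8] [598.  -52.1 104.2] [597.7 -51.9 104.2]
[258 190  31  31 740] [272.8 205.3] [531.8  38.  104.2] [532.9  37.2 104.1]
[308 198  31  31 732] [323.2 212.6] [ 508.3 -118.   104.1] [ 507.1 -117.9  103.9]
[279 219  31  31 735] [294.4 234.2] [442.  -28.3 104.1] [442.8 -27.2 104.1]
```

View pics/a.png

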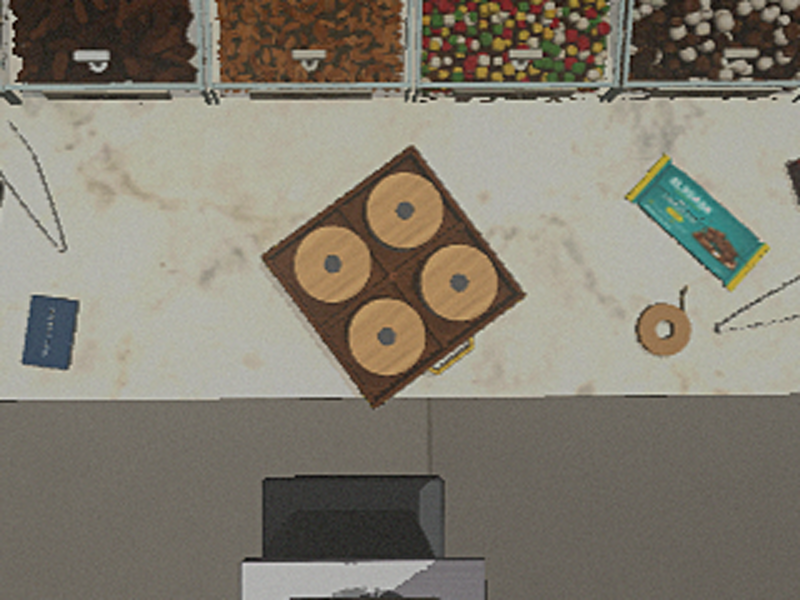

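View pics/side0.png

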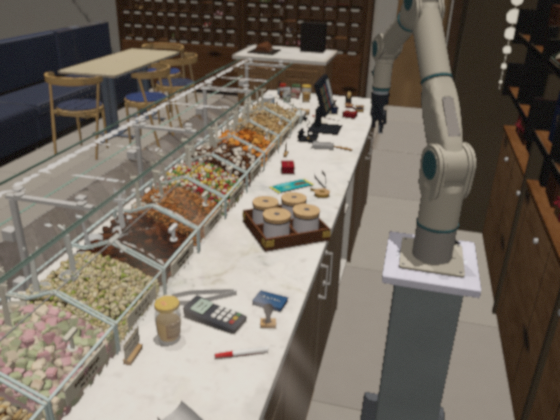

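The top view shows the caddy turned by about 36°, with the brass pull on the lower-right side at crop pixel (452,358). That puts the lids at L1 (532,38), L2 (598,-52), L3 (442,-28) and L4 (508,-118). The bystanders are well away from them. I'll shut the gripper and move above L4's far edge.

Emit:
{"name": "play_rows", "arguments": {
  "targets": [
    [1, 2, -1.5, 0, 0],
    [1, 5, -3.7, 0, 0],
    [1, 9, -6.7, 0, 0],
    [1, 13, -9.6, 0, 0],
    [1, 17, -12.6, 0, 0],
    [1, 21, -15.6, 0, 0],
    [1, 25, -18.5, 0, 0],
    [1, 29, -21.5, 0, 0],
    [1, 33, -24.5, 0, 0],
    [1, 37, -27.4, 0, 0]
  ]
}}

```text
clock: 1.3
eef_pos: [491.3, -192.1, 256.6]
tool_rot: [3.141, -0.0, 0.417]
force: [1.3, -0.2, -0.1]
width: -0.0
gripper_force: 0.0
```

```bash
python3 - <<'E'
from h import *
from scipy.spatial.transform import Rotation as R
for i in range(2):
    s=ctrl.read_state(); print(s["clock"],np.round(s["eef_pos"],2),np.round(s["tool_rot"],4),np.round(s["force"],2),s["width"])
    ctrl.get_image("wrist")
Rm=R.from_euler("xyz",s["tool_rot"]).as_matrix()
print((Rm.T@(np.array([541,-103,138])-s["eef_pos"])).round(1))
E
```

```text
1.3 [ 491.31 -192.14  256.56] [ 3.1412e+00 -4.0000e-04  4.1680e-01] [ 1.32 -0.21 -0.1 ] -0.028991046064110935
1.35 [ 496.78 -181.87  256.58] [-3.1375 -0.0071  0.4292] [4.04 6.79 0.42] 0.21811279810294504
[ 72.2 -52.8 119.3]
```

Emit:
{"name": "play_rows", "arguments": {
  "targets": [
    [1, 2, -1.5, 1, 0],
    [1, 4, -3, 3, 0],
    [1, 6, -4.5, 5, 0],
    [1, 7.5, -5.6, 7, 0],
    [1, 8.3, -6.3, 9, 0],
    [1, 8.3, -6.3, 10.5, 0],
    [1, 8.3, -6.3, 11.5, 0],
    [1, 8.3, -6.3, 12, 0],
    [1, 8.3, -6.3, 12, 0]
  ]
}}

```text
clock: 2.3
eef_pos: [540.7, -103.4, 136.0]
tool_rot: [-3.141, 0.001, 0.416]
force: [-0.2, -0.3, 0.1]
width: -0.4
gripper_force: 0.0
```

```bash
python3 - <<'E'
from h import *
from scipy.spatial.transform import Rotation as R
for i in range(2):
    s=ctrl.read_state(); print(s["clock"],np.round(s["eef_pos"],2),np.round(s["tool_rot"],4),np.round(s["force"],2))
    im,d=ctrl.get_image("wrist")
cv2.imwrite("pics/w1.png",im[:,:,::-1])
E
```

```text
2.3 [ 540.68 -103.37  136.04] [-3.1414e+00  7.0000e-04  4.1600e-01] [-0.21 -0.26  0.09]
2.35 [ 541.05 -103.39  136.6 ] [ 3.1412e+00 -2.0000e-04  4.1600e-01] [ 0.27 -0.25  0.92]
```

View pics/w1.png

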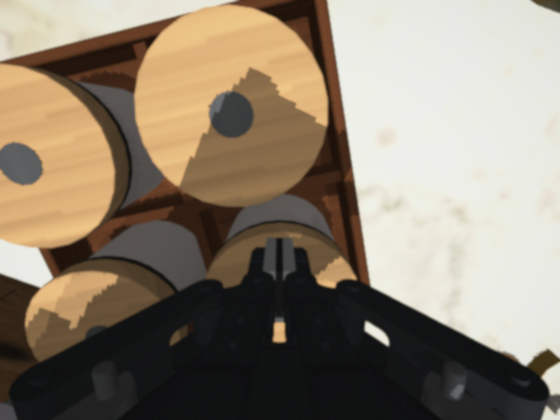

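The fingertips at about (280,245) sit over the far edge of L4, roughly 7 mm above it. I'll go down gently in small steps.

Emit:
{"name": "play_rows", "arguments": {
  "targets": [
    [1, 0, 0, 0.3, 0],
    [1, 0, 0, 0.6, 0],
    [1, 0, 0, 0.7, 0],
    [1, 0, 0, 0.75, 0],
    [1, 0, 0, 0.8, 0],
    [1, 0, 0, 0.8, 0],
    [1, 0, 0, 0.8, 0]
  ]
}}

```text
clock: 3.1
eef_pos: [541.0, -102.9, 128.8]
tool_rot: [3.141, -0.0, 0.417]
force: [-1.9, 0.0, 5.2]
width: 0.2
gripper_force: 2.7
```

Emit:
{"name": "play_rows", "arguments": {
  "targets": [
    [1, 0, 0, 0.05, 0],
    [1, 0, 0, 0.1, 0],
    [1, 0, 0, 0.1, 0],
    [1, 0, 0, 0.1, 0]
  ]
}}

```text
clock: 3.5
eef_pos: [541.0, -102.8, 128.5]
tool_rot: [3.141, -0.001, 0.417]
force: [-3.1, 1.7, 11.6]
width: 0.1
gripper_force: 6.1
```

L4 does not give: the force rose to 11.6 N with almost no travel. Next is L2.

Emit:
{"name": "play_rows", "arguments": {
  "targets": [
    [1, 0, 0, -1.2, 0],
    [1, 3, -0.7, -1.6, 0],
    [1, 7, -1.5, -1.6, 0],
    [1, 10.9, -2.4, -1.6, 0],
    [1, 10.9, -2.4, -1.3, 0],
    [1, 10.9, -2.4, -0.7, 0],
    [1, 10.9, -2.4, -0.3, 0],
    [1, 10.9, -2.4, -0.15, 0],
    [1, 10.9, -2.4, -0.05, 0],
    [1, 10.9, -2.4, 0, 0]
  ]
}}

```text
clock: 4.5
eef_pos: [630.5, -37.6, 127.4]
tool_rot: [3.141, 0.0, 0.416]
force: [-2.0, -1.2, 0.5]
width: -0.2
gripper_force: 0.3
```

Emit:
{"name": "play_rows", "arguments": {
  "targets": [
    [1, 0, 0, 0, 0],
    [1, 0, 0, 0, 0]
  ]
}}

```text
clock: 4.7
eef_pos: [631.0, -37.0, 127.6]
tool_rot: [3.141, -0.0, 0.417]
force: [-0.3, -0.0, 1.2]
width: 0.1
gripper_force: 0.3
```

L2 gives: the tip is about 1.4 mm below the contact height at only about 1 N. I'll press a little deeper so it clearly tips.

Emit:
{"name": "play_rows", "arguments": {
  "targets": [
    [1, 0, 0, 0.05, 0],
    [1, 0, 0, 0.1, 0],
    [1, 0, 0, 0.13, 0],
    [1, 0, 0, 0.13, 0]
  ]
}}

```text
clock: 5.1
eef_pos: [631.2, -36.8, 126.1]
tool_rot: [3.141, -0.001, 0.417]
force: [0.7, -1.2, 0.4]
width: 0.0
gripper_force: 0.6
```

```bash
python3 - <<'E'
from h import *
for i in range(3):
    s=ctrl.read_state(); print(s["clock"],np.round(s["eef_pos"],2),np.round(s["force"],2)); ctrl.get_image("wrist")
E
```

```text
5.1 [631.22 -36.78 126.14] [ 0.66 -1.2   0.44]
5.15 [631.19 -36.76 126.12] [ 0.89 -0.37  1.84]
5.2 [631.18 -36.79 126.13] [-0.39 -0.84  0.48]
```

Emit:
{"name": "play_rows", "arguments": {
  "targets": [
    [1, 0, 0, 0.05, 0],
    [1, 0, 0, 0.05, 0]
  ]
}}

```text
clock: 5.45
eef_pos: [631.2, -36.8, 125.7]
tool_rot: [3.141, -0.001, 0.417]
force: [1.2, -0.5, 2.0]
width: 0.1
gripper_force: 1.2
```

```bash
python3 - <<'E'
from h import *
for i in range(2):
    s=ctrl.read_state(); print(s["clock"],np.round(s["eef_pos"],2),np.round(s["force"],2)); im,d=ctrl.get_image("wrist")
cv2.imwrite("pics/w2.png",im[:,:,::-1])
E
```

```text
5.45 [631.23 -36.84 125.75] [ 1.17 -0.48  1.98]
5.5 [631.19 -36.84 125.73] [ 0.26 -1.6   2.  ]
```

View pics/w2.png

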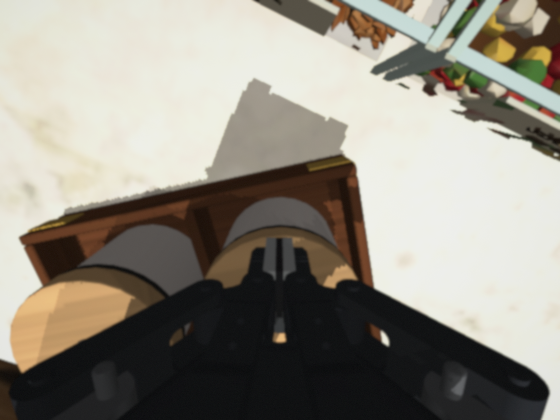

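L2's far side has tipped down: its seal at about (280,230) is hidden, while L1's seal is still visible. That makes L2 the loose one. I'll lift, move to the middle and come down to just above contact.

Emit:
{"name": "play_rows", "arguments": {
  "targets": [
    [1, 0, 0, -0.5, 0],
    [1, 0, 0, -1.2, 0],
    [1, -2, 0, -1.4, 0],
    [1, -3.6, 0, -1.4, 0],
    [1, -3.6, 0, -1.2, 0],
    [1, -3.6, 0, -0.8, 0],
    [1, -3.6, 0, -0.5, 0],
    [1, -3.6, 0, -0.4, 0],
    [1, -3.6, 0, -0.4, 0]
  ]
}}

```text
clock: 6.45
eef_pos: [598.2, -50.9, 129.1]
tool_rot: [-3.141, 0.0, 0.417]
force: [-0.5, -0.6, -0.7]
width: 0.0
gripper_force: 0.0
```

Emit:
{"name": "play_rows", "arguments": {
  "targets": [
    [1, 0, 0, 0.03, 0],
    [1, 0, 0, 0.06, 0],
    [1, 0, 0, 0.1, 0],
    [1, 0, 0, 0.14, 0],
    [1, 0, 0, 0.18, 0],
    [1, 0, 0, 0.22, 0],
    [1, 0, 0, 0.26, 0],
    [1, 0, 0, 0.3, 0],
    [1, 0, 0, 0.34, 0],
    [1, 0, 0, 0.38, 0]
  ]
}}

```text
clock: 7.45
eef_pos: [598.1, -51.3, 126.0]
tool_rot: [3.141, -0.0, 0.417]
force: [-1.5, 0.5, 4.0]
width: 0.1
gripper_force: 2.3
```

Emit:
{"name": "play_rows", "arguments": {
  "targets": [
    [1, 0, 0, 0.04, 0],
    [1, 0, 0, 0.08, 0],
    [1, 0, 0, 0.12, 0],
    [1, 0, 0, 0.16, 0],
    [1, 0, 0, 0.2, 0],
    [1, 0, 0, 0.24, 0],
    [1, 0, 0, 0.24, 0],
    [1, 0, 0, 0.24, 0],
    [1, 0, 0, 0.24, 0],
    [1, 0, 0, 0.24, 0]
  ]
}}

```text
clock: 8.45
eef_pos: [598.1, -51.4, 124.7]
tool_rot: [3.141, -0.001, 0.417]
force: [-4.0, -0.5, 13.6]
width: 0.1
gripper_force: 7.2
```

The lid bottomed out at 13.6 N after about 4.3 mm of travel. I'll lift straight up and check it.

Emit:
{"name": "play_rows", "arguments": {
  "targets": [
    [1, 0, 0, -0.3, 0],
    [1, 0, 0, -1, 0],
    [1, 0, 0, -3, 0],
    [1, 0, 0, -6, 0],
    [1, -3, 6, -10, 0],
    [1, -7, 10, -12, 0],
    [1, -11, 14, -12, 0],
    [1, -14, 18, -12, 0],
    [1, -14, 18, -12, 0],
    [1, -14, 18, -12, 0]
  ]
}}

```text
clock: 9.45
eef_pos: [539.4, -281.5, 243.8]
tool_rot: [3.137, 0.003, 0.405]
force: [-0.7, -0.0, 0.1]
width: 0.0
gripper_force: 0.0
```

```bash
python3 - <<'E'
from h import *
im,d=ctrl.get_image("top"); cv2.imwrite("pics/b.png",cv2.resize(im[100:340,140:460,::-1],(800,600)))
c,f=K("top"); v,u=np.mgrid[:420,:560]; P=(np.stack([(u-c["cx"])/f*d,(v-c["cy"])/f*d,d,np.ones_like(d)],-1)@np.array(c["extrinsics"]).T)[...,:3]
for n,p in enumerate([(532,38),(598,-52),(442,-28),(508,-118)],1):
    q=P[(np.hypot(P[...,0]-p[0],P[...,1]-p[1])<40)&(abs(P[...,2]-103)<8)]
    a=np.linalg.lstsq(np.c_[q[:,:2]-p,np.ones(len(q))],q[:,2],rcond=None)[0]; print(n,len(q),a.round(3))
s=ctrl.read_state();print(s["clock"],s["eef_pos"],s["force"])
E
```

```text
1 514 [ 3.00000e-03 -3.00000e-03  1.04257e+02]
2 487 [3.0000e-03 2.0000e-03 1.0106e+02]
3 519 [-2.00000e-03  1.00000e-03  1.04078e+02]
4 511 [-1.00000e-03  7.00000e-03  1.04107e+02]
9.5 [ 541.05260922 -277.02489936  243.39999129] [-0.05176317  0.27554637 -0.12388353]
```

View pics/b.png

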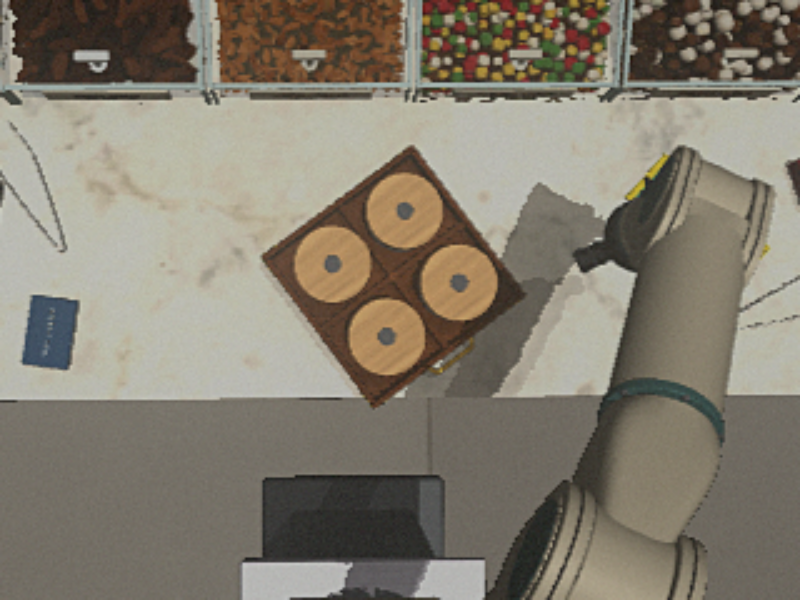

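The picture shows all four lids in place with the arm clear. L2 at (404,210) reads 101.06 mm, close to the 101 limit, so I'll measure it more carefully.

```bash
python3 - <<'E'
from h import *
c,f=K("top"); v,u=np.mgrid[:420,:560]
def Z(d): return (np.stack([(u-c["cx"])/f*d,(v-c["cy"])/f*d,d,np.ones_like(d)],-1)@np.array(c["extrinsics"]).T)[...,:3]
def rep(P): return [[len(q),*np.percentile(q,[5,50,95]).round(2),q.std().round(2)] for p in [(532,38),(598,-52),(442,-28),(508,-118)] for q in [P[np.hypot(P[...,0]-p[0],P[...,1]-p[1])<36][:,2]]]
print(rep(Z(np.load("top_d.npy"))))
print(rep(Z(np.mean([ctrl.get_image("top")[1] for _ in range(6)],0))))
E
```

```text
[[423, np.float64(98.83), np.float64(104.06), np.float64(109.48), np.float64(3.12)], [416, np.float64(98.82), np.float64(103.99), np.float64(109.75), np.float64(3.26)], [425, np.float64(98.31), np.float64(104.11), np.float64(109.57), np.float64(3.34)], [423, np.float64(99.15), np.float64(104.19), np.float64(109.74), np.float64(3.23)]]
[[422, np.float64(102.15), np.float64(104.18), np.float64(106.89), np.float64(42.52)], [418, np.float64(98.11), np.float64(100.33), np.float64(103.22), np.float64(38.05)], [431, np.float64(101.97), np.float64(104.4), np.float64(107.08), np.float64(45.24)], [428, np.float64(102.16), np.float64(104.35), np.float64(106.51), np.float64(40.09)]]
```

The six-frame median puts L2 4 mm below the other lids, so it is fully home. The first reading was biased by cutting the noisy depth data to a fixed window.

```bash
python3 -c "
from cell import ctrl
print(ctrl.finish_job())"
```

```text
the job is handed in; nothing more can be done
None
```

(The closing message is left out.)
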